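# Line up the toy bears by height on the display plank

### The job

Line up the four wooden bears for the shop display: stand one upright in the middle of each round mark on the plank, in order of height, with the tallest next to the red-roofed house and the smallest next to the tree. Leave the house and the tree standing where they are, and let go of everything at the end.

Things in the scene. Friction and masses are not known exactly. Their poses are not given: they have to be found in the camera images.
- bear_red: The tallest of four loose wooden toy bears: upright round red body 54 mm in diameter, straight-sided from about 10 to 72 mm above its foot, pale wooden head narrower than the body and two small red ears; 120 mm tall in all. At the start it stands upright on the counter on the robot's side of the plank, turned any way. Origin: centre of its underside; z is up along the bear.
- bear_yellow: The second tallest of four loose wooden toy bears: upright round yellow body 48 mm in diameter, straight-sided from about 8 to 60 mm above its foot, pale wooden head narrower than the body and two small yellow ears; 100 mm tall in all. At the start it stands upright on the counter on the robot's side of the plank, turned any way. Origin: centre of its underside; z is up along the bear.
- bear_green: The third tallest of four loose wooden toy bears: upright round green body 42 mm in diameter, straight-sided from about 6 to 48 mm above its foot, pale wooden head narrower than the body and two small green ears; 80 mm tall in all. At the start it stands upright on the counter on the robot's side of the plank, turned any way. Origin: centre of its underside; z is up along the bear.
- bear_blue: The smallest of four loose wooden toy bears: upright round blue body 36 mm in diameter, straight-sided from about 5 to 36 mm above its foot, pale wooden head narrower than the body and two small blue ears; 60 mm tall in all. At the start it stands upright on the counter on the robot's side of the plank, turned any way. Origin: centre of its underside; z is up along the bear.
- mark_a: One of four alike flat round marks, white with a black rim, 64 mm across, in a straight row, 90 mm between neighbouring centres, along the middle of a fixed pale wooden plank 540 x 90 x 16 mm. Which named mark lies where in the row changes from start to start. Origin: centre of the mark on the plank's top face (16 mm above the counter); z up.
- mark_b: One of four alike flat round marks, white with a black rim, 64 mm across, in a straight row, 90 mm between neighbouring centres, along the middle of a fixed pale wooden plank 540 x 90 x 16 mm. Which named mark lies where in the row changes from start to start. Origin: centre of the mark on the plank's top face (16 mm above the counter); z up.
- mark_c: One of four alike flat round marks, white with a black rim, 64 mm across, in a straight row, 90 mm between neighbouring centres, along the middle of a fixed pale wooden plank 540 x 90 x 16 mm. Which named mark lies where in the row changes from start to start. Origin: centre of the mark on the plank's top face (16 mm above the counter); z up.
- mark_d: One of four alike flat round marks, white with a black rim, 64 mm across, in a straight row, 90 mm between neighbouring centres, along the middle of a fixed pale wooden plank 540 x 90 x 16 mm. Which named mark lies where in the row changes from start to start. Origin: centre of the mark on the plank's top face (16 mm above the counter); z up.
- house: Loose white toy house with a red roof, 60 mm deep across the row, 66 mm along it, about 90 mm high, standing on one end of the plank, in line with the row and 93 mm from the centre of the end mark next to it. It may be at either end. Leave it where it is. Origin: centre of its underside, on the plank's top.
- tree: Loose green wooden toy fir tree, 56 mm in diameter, 95 mm high, on the other end of the plank, likewise in line and 93 mm from the centre of the end mark next to it. Leave it where it is. Origin: centre of its underside, on the plank's top. (A toy car, pencil pot and books stand at the sides, 0.4 m or more left or right of straight ahead.)

How it is judged:
By the outcome, as a careful person would: the job done as asked, in the order asked, and still so for the second after the job is handed in, with the robot touching nothing.
It also fails if it takes over 102 s, if anything falls off the work surface, if the arm or the gripper's body presses on something with over 40 N, if the wrist force passes 120 N, or if a joint passes its speed limit or range.

### The arm

A 6-joint arm with a two-finger parallel gripper is mounted at the origin on the work surface. World frame = base frame: x ahead of the robot, y to its left, z up, the work surface at z = 0. Lengths are in m, angles in rad, forces in N, time in s.
With the tool pointing down it reaches from about 0.3 to 0.825 m from the base axis. Payload 5.4 kg.
Tool frame: the origin (TCP) lies at the very end of the fingers, on their centre line; the grasp point (between the pads) lies pinch_z behind it (pinch_z is the distance from the TCP to the grasp point, in m); y points along the fingers, x is the direction in which the jaws open and shut, and the axes are right-handed (so a half turn about y gives the same grasp; the last joint's range is limited). The gripper opens to 92 mm and grips with 3 to 60 N. Pads are 20 mm wide; open, the fingers measure 128 mm over their backs; the gripper's body (75 mm by 189 mm) begins 69 mm behind the grasp point.
Start: joints at [-1.364, 0.158, 1.597, -0, 1.386, -0.21], TCP at [0.233, -0.526, 0.215] pointing down, gripper open.
Joint ranges: [-2.91, 2.91], [-0.94, 2.29], [0.18, 2.7], [-1.29, 4.43], [0.17, 2.64], [-3, 3]. Speed limits (rad/s): [2.57, 2.57, 3.14, 3.14, 3.14, 3.14].

### API

Orientations are given as a rotation vector (axis times angle).
In Python, from cell import state, read_camera, sign_off, pinch_z gives the robot as it stands.
- The arm moves only by the tool drive_tool, never from a script. Its argument "rows" is text: rows parted by semicolons, each of 5 numbers parted by spaces: the shift along the tool's x, y, z scaled (see below), then the turn about the tool's y scaled (see below), then the closure, from -1 (fully open) to 1 (shut), so that 0 is half open. A call has 1 to 20 rows; each row shifts and turns the pose as measured when the row begins, along the tool's axes as they then stand; what a row does not reach is not made up. The controller multiplies each number of a shift by 8 cm and each number of a turn by 90 degrees. A row lasts 1/12 s, in which the tool goes at most 41.7 mm and 7.16 degrees, less where a joint would pass 70% of its speed; a pose out of reach is approached as far as the arm can. A call with a number of a shift or a turn outside -1 to 1 is refused whole. A call with a gripper value outside its range is refused whole. The fingers move at their own pace and stop on an object; "grip_force" is the grip in N (left out, the last holds). Time passes only in rows, so rows that do not move let the fingers close. It gives the time, the measured TCP pose, the force and the opening at its end, in the units of the state.
- state(): the state, without advancing time (a new reading comes with each control period).
- read_camera(name): name is "side" or "top"; returns a dict with "pixels" (420x560x3 uint8, red, green, blue), "camera_matrix" (3x3 intrinsics, pixels), "distortion" ([k1, k2, p1, p2, k3] as OpenCV has them; the pictures are not rectified), "xyz" and "attitude" of the camera in the world. Camera axes: x right, y down, z forward; pixel columns grow to the right and rows downward; lengths in m; the calibration is good to about 2 mm. A picture is of the moment at which its call begins. There is no depth.
- sign_off(): hands the job in, once; it reports no verdict.
The state is a dict: "clock": time; "joints": joint angles; "joint_velocities": joint speeds; "tau": joint torques, N m; "tool_pos": TCP position; "ee_rot": TCP orientation; "force": force on the tool from outside, world axes, zero at the start; "moment": the same for the moment, N m; "gripper_width": opening from 0.0 (shut) to 1.0 (fully open).
Only numpy, scipy, OpenCV 4.12 (cv2) and the standard library are available. Lean on these libraries where they do the work, as an engineer would, in place of code of your own. Each camera call takes 0.05 s, during which the arm holds its last target.

## Working session

There is one attempt and no reset: what is moved stays moved. The work goes in short steps, Python scripts to look and compute and a tool call to move; the robot and the scene stay as the last step left them, time stands still between calls to the robot, and variables do not carry over. Pictures are saved under pics/ and viewed, and the job is handed in when it is done.

Besides the shell and the picture viewer there is one more tool, called after "Emit:" as name(argument=value, ...) on one line, values as JSON. drive_tool: Moves the arm, as the interface text tells. Its arguments: {"type":"object","properties":{"rows":{"type":"string"},"grip_force":{"type":"number"}},"required":["rows"]}

```bash
ls; mkdir -p pics; python3 - <<'E'
from cell import state, read_camera, pinch_z
import cv2
print(pinch_z, state())
for n in("top","side"):
    c=read_camera(n); cv2.imwrite(f"pics/{n}0.png",c["pixels"][:,:,::-1])
    print({k:v for k,v in c.items() if k!="pixels"})
E
```

```text
pics
0.0187 {'clock': 0.0, 'joints': array([-1.36408394e+00,  1.59039504e-01,  1.59819030e+00, -8.09897255e-06,
        1.38617996e+00, -2.10096740e-01]), 'joint_velocities': array([ 0.00017358,  0.00199541,  0.00207023,  0.00029263, -0.00049499,
       -0.00183055]), 'tau': array([ 6.54758642e-04, -3.85576200e+01, -3.22106194e+01,  7.01260823e-02,
        3.80168308e-02, -1.53527981e-04]), 'tool_pos': array([ 0.23263893, -0.52517568,  0.21364527]), 'ee_rot': array([-1.37671998,  0.89782256, -0.89570462]), 'force': array([-0.01666249, -0.28998006, -0.25357944]), 'moment': array([-0.02248868, -0.00140238, -0.01451964]), 'gripper_width': 0.9996253157038353}
{'camera_matrix': array([[434.92028465,   0.        , 287.17343542],
       [  0.        , 434.92028465, 211.16622282],
       [  0.        ,   0.        ,   1.        ]]), 'distortion': array([0.00827083, 0.        , 0.        , 0.        , 0.        ]), 'xyz': array([0.46346039, 0.03170706, 0.91082737]), 'attitude': array([-2.17479878,  2.21124752, -0.05405347])}
{'camera_matrix': array([[408.09643314,   0.        , 278.29957721],
       [  0.        , 408.09643314, 214.01934358],
       [  0.        ,   0.        ,   1.        ]]), 'distortion': array([-0.07245254,  0.        ,  0.        ,  0.        ,  0.        ]), 'xyz': array([ 0.44120668, -0.60045017,  0.70622862]), 'attitude': array([-2.40678717,  0.17012636, -0.05645938])}
```

View pics/top0.png

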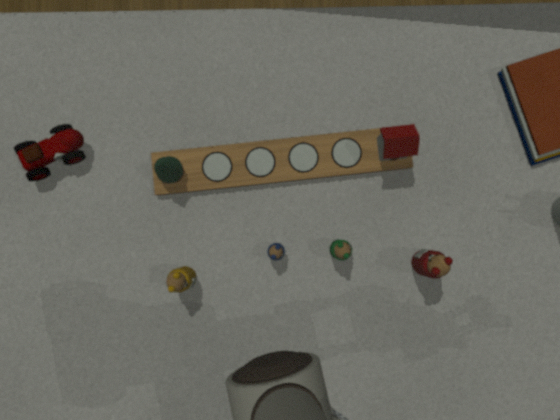

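View pics/side0.png

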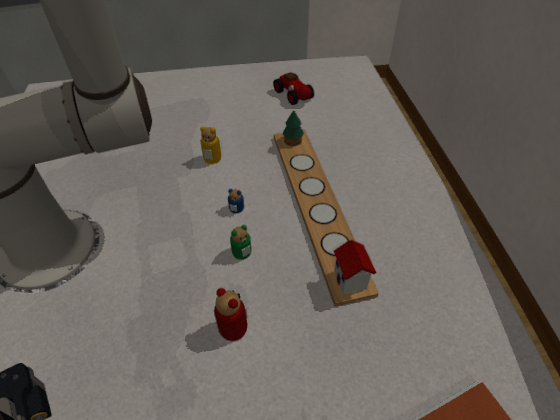

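```bash
python3 - <<'E'
from cell import state
from scipy.spatial.transform import Rotation as R
print(R.from_rotvec(state()['ee_rot']).as_matrix().round(3))
E
```

```text
[[ 0.405 -0.     0.914]
 [-0.914  0.002  0.405]
 [-0.002 -1.     0.   ]]
```

```bash
cat > h.py <<'E'
import numpy as np, cv2
from scipy.spatial.transform import Rotation as R
def prep(c):
    Rm=R.from_rotvec(c["attitude"]).as_matrix().T
    return cv2.Rodrigues(Rm)[0], -Rm@c["xyz"], Rm
def proj(c,P):
    r,t,_=prep(c); return cv2.projectPoints(np.asarray(P,float).reshape(-1,3),r,t,c["camera_matrix"],c["distortion"])[0][:,0]
def unproj(c,uv,z):
    _,_,Rm=prep(c)
    n=cv2.undistortPoints(np.asarray(uv,float).reshape(-1,1,2),c["camera_matrix"],c["distortion"])[:,0]
    d=np.c_[n,np.ones(len(n))]@Rm
    s=(z-c["xyz"][2])/d[:,2]; return c["xyz"]+d*s[:,None]
E
python3 - <<'E'
from cell import read_camera
from h import *
ims=[]
for n in("top","side"):
    c=read_camera(n); im=c["pixels"][:,:,::-1].copy()
    g=cv2.cvtColor(im,cv2.COLOR_BGR2GRAY)
    hsv=cv2.cvtColor(im,cv2.COLOR_BGR2HSV)
    box=(180,130,370,190) if n=="top" else (280,145,360,262)
    m=((hsv[...,1]<60)&(g>110)).astype(np.uint8); k=np.zeros_like(m); k[box[1]:box[3],box[0]:box[2]]=1; m*=k
    cs=[x for x in cv2.findContours(m,cv2.RETR_EXTERNAL,cv2.CHAIN_APPROX_NONE)[0] if cv2.contourArea(x)>150]
    for x in cs:
        w=unproj(c,x[:,0],0.016); e=cv2.minEnclosingCircle(w[:,:2].astype(np.float32))
        print(n,x[:,0].mean(0).round(1),"mean",w.mean(0).round(4),"enc",np.round(e[0],4),round(e[1],4))
    for nm,(lo,hi) in dict(red=((0,10)),yel=(20,32),green=(45,80),blue=(100,130)).items():
        mm=((hsv[...,0]>=lo)&(hsv[...,0]<=hi)&(hsv[...,1]>110)&(hsv[...,2]>30)).astype(np.uint8)
        N,L,S,C=cv2.connectedComponentsWithStats(mm)
        for i in range(1,N):
            if S[i,4]>60: print(n,nm,S[i],C[i].round(1))
    cr=im[225:305,150:470] if n=="top" else im[110:350,180:280]
    cv2.imwrite(f"pics/{n}_crop.png",cv2.resize(cr,None,fx=2.4,fy=2.4,interpolation=cv2.INTER_CUBIC))
E
```

```text
top [324.9 186.2] mean [ 0.5611 -0.0444  0.016 ] enc [ 0.5657 -0.0375] 0.0988
top [216.7 166.2] mean [0.6064 0.1788 0.016 ] enc [0.6066 0.179 ] 0.0265
top [259.8 161.6] mean [0.6144 0.0894 0.016 ] enc [0.6145 0.0897] 0.0267
top [303.2 157. ] mean [ 0.6226 -0.0008  0.016 ] enc [ 6.226e-01 -5.000e-04] 0.0265
top [346.1 152.3] mean [ 0.6308 -0.0898  0.016 ] enc [ 0.6307 -0.09  ] 0.0263
top [256.3 134.7] mean [0.671 0.096 0.016] enc [0.6649 0.0832] 0.1724
top red [ 508   51   52  103 1682] [539.5  98.1]
top red [380 125  39  34 981] [399.6 141. ]
top red [  17  128   66   43 1023] [ 51.3 147.5]
top red [412 251  29  27 339] [425.7 264.9]
top yel [   0    0  241   12 1624] [108.3   4.4]
top yel [236   0 117   8 464] [292.1   2.7]
top yel [353   0 122   6 426] [411.5   1.7]
top yel [535 152  25  10  61] [546.9 156.6]
top yel [168 267  27  25 333] [181.4 277.4]
top blue [499  72  38  93 314] [516.2 119.4]
side [332.7 241.9] mean [ 0.6266 -0.0844  0.016 ] enc [ 0.63   -0.0891] 0.0266
side [322.5 213. ] mean [6.224e-01 3.000e-04 1.600e-02] enc [0.6227 0.0015] 0.027
side [311.5 185.9] mean [0.6145 0.0902 0.016 ] enc [0.6148 0.0907] 0.0264
side [289.3 221.2] mean [ 0.5439 -0.0075  0.016 ] enc [0.5619 0.0208] 0.1488
side [301.8 162.1] mean [0.6066 0.1798 0.016 ] enc [0.6069 0.1794] 0.0266
side [344.5 184.3] mean [0.6959 0.0925 0.016 ] enc [0.6864 0.0792] 0.1698
side red [280  73  32  27 377] [296.4  86. ]
side red [334 240  42  40 962] [353.  258.7]
side red [228 299  10  10  75] [232.7 303.1]
side red [215 300  32  41 679] [232.3 323. ]
side red [ 420  382   91   38 1738] [470.4 406.9]
side yel [201 136  20  28 340] [211.9 149.6]
side green [284 111  19  28 316] [292.7 127.2]
side green [230 235  20  24 245] [239.2 247.3]
side blue [228 196  15  17 121] [236.8 204.1]
```

View pics/top_crop.png

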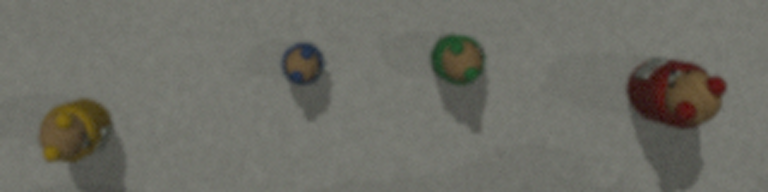

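View pics/side_crop.png

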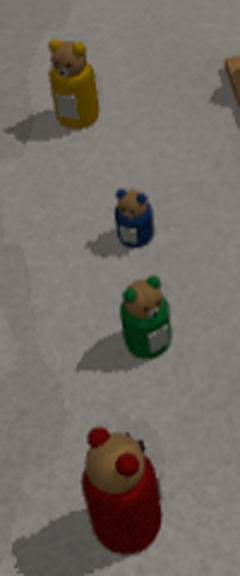

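```bash
cat >> h.py <<'E'
from scipy.optimize import minimize
B=dict(red=(.054,.072,.120,.010),yellow=(.048,.060,.100,.008),green=(.042,.048,.080,.006),blue=(.036,.036,.060,.005))
S=4
def pts(nm,x,y,z0=0,hr=.38):
    D,zs,H,zb=B[nm]; a=np.linspace(0,2*np.pi,36,endpoint=False); o=[]
    rh=hr*D; zc=H-rh-.004
    L=[(z0+.0005,.45*D),(z0+zb,D/2),(z0+zs,D/2)]+[(z0+zc+rh*np.sin(t),rh*np.cos(t)) for t in np.linspace(-.3,1.5,8)]
    return np.vstack([np.c_[x+r*np.cos(a),y+r*np.sin(a),np.full(36,z)] for z,r in L])
def mask(c,nm,x,y,z0=0,hr=.38,box=None):
    p=proj(c,pts(nm,x,y,z0,hr)); hull=cv2.convexHull(p.astype(np.float32))[:,0]
    m=np.zeros((box[3]*S,box[2]*S),np.uint8)
    cv2.fillPoly(m,[np.round(((hull-np.array(box[:2])+.5)*S-.5)*16).astype(np.int32)],1,shift=4); return m
def fg(c,box,th=70):
    im=c["pixels"][box[1]:box[1]+box[3],box[0]:box[0]+box[2]]
    im=cv2.resize(np.ascontiguousarray(im),None,fx=S,fy=S,interpolation=cv2.INTER_LINEAR)
    s=cv2.cvtColor(im,cv2.COLOR_RGB2HSV); m=((s[...,1]>th)).astype(np.uint8)
    m=cv2.morphologyEx(m,cv2.MORPH_OPEN,np.ones((7,7)))
    N,L,st,_=cv2.connectedComponentsWithStats(m)
    i=1+np.argmax(st[1:,4]); mm=(L==i).astype(np.uint8)
    h=cv2.convexHull(max(cv2.findContours(mm,0,2)[0],key=cv2.contourArea))
    o=np.zeros_like(mm); cv2.fillPoly(o,[h],1); return o
def fit(cs,nm,x,y,z0=0,th=70):
    D=[]
    for c in cs:
        p=proj(c,pts(nm,x,y,z0)); lo=np.floor(p.min(0)-10).astype(int); hi=np.ceil(p.max(0)+10).astype(int)
        lo=np.maximum(lo,0); hi=np.minimum(hi,[559,419]); box=(*lo,*(hi-lo)); D.append((c,box,fg(c,box,th)))
    def f(v):
        e=0
        for c,b,m in D:
            k=mask(c,nm,v[0],v[1],z0,v[2],b); e+=(k!=m).sum()/m.sum()
        return e
    best=minimize(f,[x,y,.38],method="Nelder-Mead",options=dict(initial_simplex=[[x-.01,y-.01,.38],[x+.012,y,.38],[x,y+.012,.4],[x,y,.34]],xatol=2e-4,fatol=1e-4))
    return best.x,best.fun,D
E
cat > bears.py <<'E'
from cell import read_camera
from h import *
ct,cs=read_camera("top"),read_camera("side")
G=dict(red=(235,338),yellow=(213,160),green=(242,257),blue=(236,211))
for n,uv in G.items():
    w=unproj(cs,[uv],0)[0]; out=[]
    for C in ([ct,cs],[ct],[cs]):
        b,e,_=fit(C,n,w[0],w[1]); out.append((b.round(4),round(e,3)))
    print(n,w[:2].round(3),*out)
E
python3 bears.py
```

```text
red [ 0.403 -0.266] (array([ 0.4008, -0.2464,  0.4097]), np.float64(0.174)) (array([ 0.4017, -0.2467,  0.3657]), np.float64(0.118)) (array([ 0.4008, -0.2461,  0.4026]), np.float64(0.04))
yellow [0.38 0.24] (array([0.3781, 0.249 , 0.3628]), np.float64(0.209)) (array([0.3776, 0.2495, 0.3699]), np.float64(0.099)) (array([0.3781, 0.2468, 0.4749]), np.float64(0.069))
green [ 0.431 -0.085] (array([ 0.4308, -0.0705,  0.3927]), np.float64(0.351)) (array([ 0.4308, -0.0685,  0.3796]), np.float64(0.246)) (array([ 0.4303, -0.0702,  0.3998]), np.float64(0.101))
blue [0.428 0.049] (array([0.4291, 0.057 , 0.3722]), np.float64(2.207)) (array([0.4309, 0.0555, 0.3576]), np.float64(1.513)) (array([0.429 , 0.0562, 0.3703]), np.float64(0.681))
```

Emit:
drive_tool(rows="0 0 0 -0.08 -1;0 0 0 -0.08 -1;0 0 0 -0.08 -1;0 0 0 -0.08 -1;0 0 0 -0.08 -1;0 0 0 -0.08 -1;0 0 0 -0.08 -1;0 0 0 -0.08 -1;0 0 0 -0.08 -1;0 0 0 -0.08 -1;0 0 0 0 -1", grip_force=25)

```text
clock: 1.22
tool_pos: [0.2326, -0.5248, 0.213]
ee_rot: [-1.566, -0.083, 0.083]
force: [-0.1, -0.1, 0.5]
gripper_width: 0.999
```

```bash
cat > go.py <<'E'
import sys
from cell import state
from h import *
# usage: go.py x y z -> tool-axis scaled shift + remaining turn
s=state(); M=R.from_rotvec(s["ee_rot"]).as_matrix()
t=np.array([float(v) for v in sys.argv[1:4]])
d=M.T@(t-s["tool_pos"])
yaw=np.degrees(np.arctan2(M[1,0],M[0,0]))
print("clk",round(s["clock"],2),"tcp",s["tool_pos"].round(4),"yaw",yaw.round(2),"tilt",M[:,1].round(3),"grip",round(s["gripper_width"]*92,1),"F",s["force"].round(1))
print("shift total (units of 8cm)",(d/.08).round(3),"turn",round((yaw-5.1)/90,3),"q",s["joints"].round(2))
E
python3 go.py 0.429 0.0565 0.2
```

```text
clk 1.22 tcp [ 0.2326 -0.5248  0.213 ] yaw 6.05 tilt [-0.001  0.003 -1.   ] grip 91.9 F [-0.1 -0.1  0.5]
shift total (units of 8cm) [3.207 0.182 6.966] turn 0.011 q [-1.36  0.16  1.6   0.    1.39 -1.47]
```

Emit:
drive_tool(rows="0.23 0.01 0.4 0.01 -1;0.23 0.01 0.45 0 -1;0.23 0.01 0.5 0 -1;0.23 0.01 0.5 0 -1;0.23 0.01 0.5 0 -1;0.23 0.01 0.5 0 -1;0.23 0.01 0.5 0 -1;0.23 0.01 0.5 0 -1;0.23 0.01 0.5 0 -1;0.23 0.01 0.5 0 -1;0.23 0.01 0.5 0 -1;0.23 0.01 0.5 0 -1;0.23 0.01 0.5 0 -1;0.1 0.01 0.3 0 -1;0 0 0 0 -1")

```text
clock: 2.47
tool_pos: [0.4363, 0.0033, 0.2027]
ee_rot: [-1.571, -0.024, 0.013]
force: [0.6, -0.0, -0.8]
gripper_width: 1.001
```

```bash
python3 go.py 0.429 0.0565 0.2
```

```text
clk 2.47 tcp [0.4363 0.0033 0.2027] yaw 1.34 tilt [ 0.007 -0.001 -1.   ] grip 92.1 F [ 0.6 -0.  -0.8]
shift total (units of 8cm) [-0.076  0.032  0.666] turn -0.042 q [-0.27 -0.21  1.99  0.    1.36 -0.3 ]
```

Emit:
drive_tool(rows="-0.04 0.01 0.3 -0.04 -1;-0.03 0.01 0.25 0 -1;0 0.01 0.1 0 -1;0 0 0 0 -1;0 0 0 0 -1")

```text
clock: 2.88
tool_pos: [0.4277, 0.0557, 0.2003]
ee_rot: [-1.573, -0.068, 0.057]
force: [0.1, -0.2, -0.1]
gripper_width: 1.0
```

```bash
python3 go.py 0.4295 0.0562 0.008;python3 - <<'E'
from cell import read_camera
import cv2
c=read_camera("side")["pixels"][100:350,130:380,::-1]; cv2.imwrite("pics/s1.png",cv2.resize(c,None,fx=2.2,fy=2.2,interpolation=cv2.INTER_CUBIC))
E
```

```text
clk 2.88 tcp [0.4277 0.0557 0.2003] yaw 4.58 tilt [ 0.007 -0.003 -1.   ] grip 92.0 F [ 0.1 -0.2 -0.1]
shift total (units of 8cm) [0.006 2.404 0.013] turn -0.006 q [-0.15 -0.23  2.   -0.    1.36 -0.23]
```

View pics/s1.png

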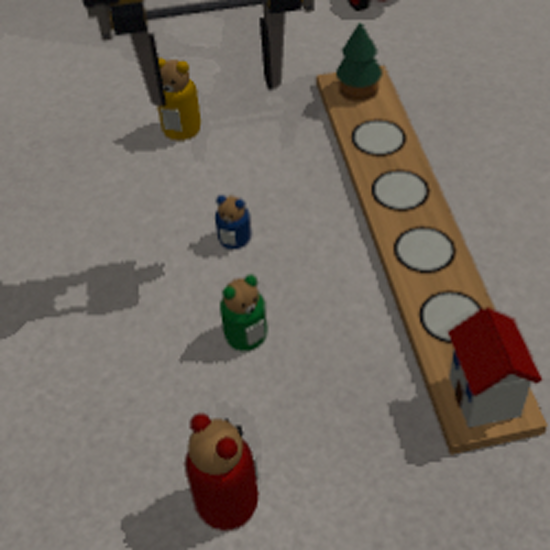

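Emit:
drive_tool(rows="0 0.4 0 -0.006 -1;0 0.4 0 0 -1;0 0.4 0 0 -1;0 0.4 0 0 -1;0 0.4 0 0 -1;0 0.2 0 0 -1;0 0.1 0 0 -1;0 0 0 0 -1")

```text
clock: 3.6
tool_pos: [0.4362, 0.0436, 0.0134]
ee_rot: [-1.579, -0.071, 0.041]
force: [-0.7, -0.4, -0.2]
gripper_width: 1.003
```

```bash
python3 go.py 0.4295 0.0562 0.007
```

```text
clk 3.6 tcp [0.4362 0.0436 0.0134] yaw 4.07 tilt [ 0.019 -0.008 -1.   ] grip 92.3 F [-0.7 -0.4 -0.2]
shift total (units of 8cm) [-0.074  0.077  0.164] turn -0.011 q [-0.17  0.07  2.14 -0.01  0.91 -0.24]
```

Emit:
drive_tool(rows="-0.04 0.03 0.08 -0.01 -1;-0.03 0.03 0.08 0 -1;0 0 0 0 -1")

```text
clock: 3.85
tool_pos: [0.4315, 0.0549, 0.0103]
ee_rot: [-1.58, -0.084, 0.049]
force: [0.1, -0.6, 0.1]
gripper_width: 0.998
```

```bash
python3 go.py 0.4295 0.0562 0.007
```

```text
clk 3.85 tcp [0.4315 0.0549 0.0103] yaw 4.85 tilt [ 0.023 -0.009 -1.   ] grip 91.8 F [ 0.1 -0.6  0.1]
shift total (units of 8cm) [-0.025  0.04   0.019] turn -0.003 q [-0.15  0.07  2.15 -0.01  0.9  -0.23]
```

Emit:
drive_tool(rows="-0.025 0.04 0.02 0 -1;0 0 0 0 -1;0 0 0 0 1;0 0 0 0 1;0 0 0 0 1;0 0 0 0 1;0 0 0 0 1;0 0 0 0 1")

```text
clock: 4.52
tool_pos: [0.4329, 0.0568, 0.0108]
ee_rot: [-1.581, -0.093, 0.043]
force: [0.2, 0.2, 0.2]
gripper_width: 0.586
```

```bash
python3 go.py 0.4295 0.0562 0.007
```

```text
clk 4.52 tcp [0.4329 0.0568 0.0108] yaw 4.98 tilt [ 0.032 -0.01  -0.999] grip 53.9 F [0.2 0.2 0.2]
shift total (units of 8cm) [-0.045  0.046 -0.003] turn -0.001 q [-0.14  0.06  2.15 -0.01  0.89 -0.23]
```

Emit:
drive_tool(rows="-0.02 0.03 0 0 1;-0.01 0.01 0 0 1;0 0 0 0 1;0 0 0 0 1")

```text
clock: 4.85
tool_pos: [0.4305, 0.0563, 0.0073]
ee_rot: [-1.581, -0.092, 0.044]
force: [-0.4, 0.0, 2.9]
gripper_width: 0.385
```

```bash
python3 go.py 0.6065 0.179 0.15
```

```text
clk 4.85 tcp [0.4305 0.0563 0.0073] yaw 4.96 tilt [ 0.032 -0.01  -0.999] grip 35.4 F [-0.4  0.   2.9]
shift total (units of 8cm) [ 2.378 -1.729  1.315] turn -0.002 q [-0.15  0.06  2.16 -0.01  0.88 -0.23]
```

Emit:
drive_tool(rows="0 -0.1 0 0 1;0 -0.3 0 0 1;0 -0.4 0 0 1;0.2 -0.2 0.1 0 1;0.4 -0.05 0.2 0 1;0.4 0 0.2 0 1;0.4 0 0.2 0 1;0.4 0 0.2 0 1;0.3 0 0.2 0 1;0.2 0 0.2 0 1;0 0 0 0 1")

```text
clock: 5.77
tool_pos: [0.6083, 0.1829, 0.1034]
ee_rot: [-1.58, -0.092, 0.039]
force: [-0.5, -0.1, -1.3]
gripper_width: 0.387
```

```bash
python3 go.py 0.6065 0.179 0.0245
```

```text
clk 5.77 tcp [0.6083 0.1829 0.1034] yaw 4.78 tilt [ 0.034 -0.009 -0.999] grip 35.6 F [-0.5 -0.1 -1.3]
shift total (units of 8cm) [-0.059  0.986 -0.035] turn -0.004 q [ 0.11  0.39  1.55 -0.01  1.17  0.03]
```

Emit:
drive_tool(rows="-0.03 0.25 0 0 1;-0.02 0.25 0 0 1;-0.02 0.2 0 0 1;0 0.1 0 -0.004 1;0 0 0 0 1")

```text
clock: 6.18
tool_pos: [0.6055, 0.182, 0.04]
ee_rot: [-1.58, -0.101, 0.045]
force: [-1.0, -0.1, 0.1]
gripper_width: 0.379
```

```bash
python3 go.py 0.6065 0.179 0.0245
```

```text
clk 6.18 tcp [0.6055 0.182  0.04  ] yaw 5.32 tilt [ 0.036 -0.009 -0.999] grip 34.9 F [-1.  -0.1  0.1]
shift total (units of 8cm) [ 0.001  0.195 -0.037] turn 0.002 q [ 0.11  0.46  1.59 -0.01  1.06  0.02]
```

Emit:
drive_tool(rows="0 0.06 -0.03 0 1;0 0.07 -0.01 0 1;0 0.05 0 0 1;0 0 0 0 1")

```text
clock: 6.52
tool_pos: [0.6071, 0.1776, 0.0271]
ee_rot: [-1.58, -0.102, 0.042]
force: [-0.0, 0.5, -0.2]
gripper_width: 0.387
```

```bash
python3 go.py 0.6065 0.179 0.0235; cat > look.py <<'E'
import sys
from cell import read_camera
from h import *
# look.py tag name x y [z0]
ct,cs=read_camera("top"),read_camera("side")
for l,c in(("t",ct),("s",cs)):
    b=(180,120,230,150) if l=="t" else (200,110,200,190)
    o=c["pixels"][b[1]:b[1]+b[3],b[0]:b[0]+b[2],::-1]
    cv2.imwrite(f"pics/{sys.argv[1]}_{l}.png",cv2.resize(o,None,fx=3,fy=3,interpolation=cv2.INTER_CUBIC))
E
python3 look.py a
```

```text
clk 6.52 tcp [0.6071 0.1776 0.0271] yaw 5.29 tilt [ 0.039 -0.009 -0.999] grip 35.6 F [-0.   0.5 -0.2]
shift total (units of 8cm) [-0.008  0.044  0.019] turn 0.002 q [ 0.1   0.48  1.59 -0.02  1.03  0.02]
```

View pics/a_s.png

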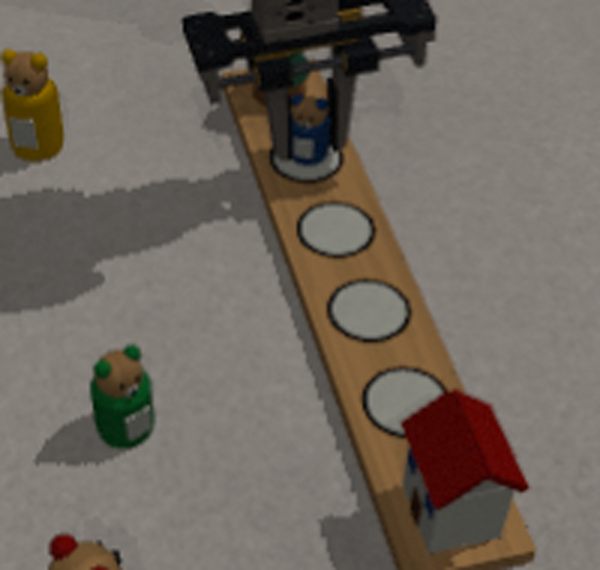

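Emit:
drive_tool(rows="-0.005 0.025 0.02 0 1;-0.005 0.025 0 0 1;0 0 0 0 1")

```text
clock: 6.87
tool_pos: [0.608, 0.1796, 0.0249]
ee_rot: [-1.58, -0.106, 0.039]
force: [0.1, -0.4, -0.8]
gripper_width: 0.386
```

```bash
python3 go.py 0.6065 0.179 0.0235
```

```text
clk 6.87 tcp [0.608  0.1796 0.0249] yaw 5.3 tilt [ 0.042 -0.009 -0.999] grip 35.5 F [ 0.1 -0.4 -0.8]
shift total (units of 8cm) [-0.02   0.017 -0.005] turn 0.002 q [ 0.1   0.48  1.59 -0.02  1.02  0.02]
```

Emit:
drive_tool(rows="-0.02 0.03 0 0 1;-0.01 0.02 0 0 1;-0.01 0.01 0 0 1")

```text
clock: 7.12
tool_pos: [0.6076, 0.1797, 0.0237]
ee_rot: [-1.58, -0.11, 0.036]
force: [0.1, -0.1, 0.1]
gripper_width: 0.388
```

```bash
python3 go.py 0.6065 0.179 0.0235
```

```text
clk 7.12 tcp [0.6076 0.1797 0.0237] yaw 5.33 tilt [ 0.048 -0.008 -0.999] grip 35.7 F [ 0.1 -0.1  0.1]
shift total (units of 8cm) [-0.014  0.002 -0.007] turn 0.003 q [ 0.1   0.48  1.6  -0.02  1.01  0.02]
```

Emit:
drive_tool(rows="-0.01 0.01 0 0 1;-0.01 0 0 0 -0.3;0 0 0 0 -0.3;0 0 0 0 -0.3;0 0 0 0 -0.3;0 -0.2 0 0 -0.3;0 -0.3 0 0 -0.3;0 -0.4 0 0 -0.3;0 -0.4 0 0 -0.3;0 -0.2 0 0 -0.3;0 0 0 0 -0.3")

```text
clock: 8.03
tool_pos: [0.5961, 0.1803, 0.1422]
ee_rot: [-1.58, -0.102, 0.044]
force: [-0.2, 0.0, -0.2]
gripper_width: 0.648
```

```bash
python3 go.py 0.4307 -0.0698 0.14; python3 look.py b
```

```text
clk 8.03 tcp [0.5961 0.1803 0.1422] yaw 5.33 tilt [ 0.038 -0.009 -0.999] grip 59.6 F [-0.2  0.  -0.2]
shift total (units of 8cm) [-2.349 -0.021 -2.921] turn 0.003 q [ 0.11  0.31  1.56 -0.01  1.23  0.02]
```

View pics/b_s.png

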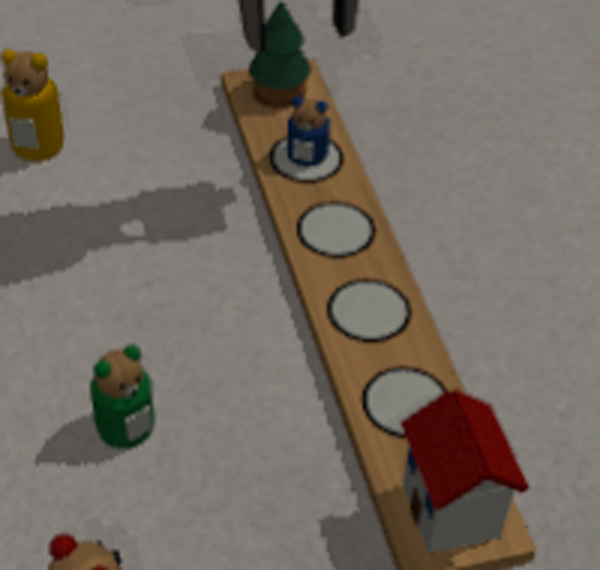

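View pics/b_t.png

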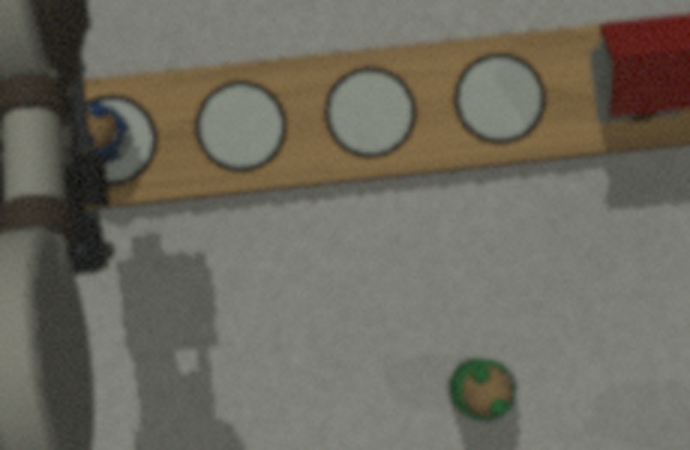

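Emit:
drive_tool(rows="-0.3 0 -0.35 0 -0.5;-0.35 0 -0.45 0 -0.5;-0.35 0 -0.45 0 -0.5;-0.35 0 -0.45 0 -0.5;-0.35 0 -0.45 0 -0.5;-0.35 0 -0.45 0 -0.5;-0.2 0 -0.3 0 -0.5;0 0 0 0 -0.5")

```text
clock: 8.8
tool_pos: [0.4338, -0.0527, 0.1178]
ee_rot: [-1.573, -0.081, 0.074]
force: [0.6, 1.1, 0.5]
gripper_width: 0.752
```

```bash
python3 go.py 0.4307 -0.0698 0.013; python3 - <<'E'
from cell import read_camera
from h import *
ct,cs=read_camera("top"),read_camera("side")
for th in(90,):
  for C in([ct,cs],[cs],[ct]): b,e,_=fit(C,"blue",.6065,.179,.016,th=130); print(b.round(4),round(e,3))
E
python3 look.py c
```

```text
clk 8.8 tcp [ 0.4338 -0.0527  0.1178] yaw 5.66 tilt [ 0.004 -0.004 -1.   ] grip 69.2 F [0.6 1.1 0.5]
shift total (units of 8cm) [-0.065  1.31  -0.204] turn 0.006 q [-0.4  -0.11  2.07 -0.    1.18 -0.5 ]Traceback (most recent call last):
  File "<stdin>", line 5, in <module>
  File "h.py", line 38, in fit
    lo=np.maximum(lo,0); hi=np.minimum(hi,[559,419]); box=(*lo,*(hi-lo)); D.append((c,box,fg(c,box,th)))
                                                                                          ~~^^^^^^^^^^
  File "h.py", line 31, in fg
    i=1+np.argmax(st[1:,4]); mm=(L==i).astype(np.uint8)
        ~~~~~~~~~^^^^^^^^^^
    return _wrapfunc(a, 'argmax', axis=axis, out=out, **kwds)
    return bound(*args, **kwds)
ValueError: attempt to get argmax of an empty sequence
```

View pics/c_t.png

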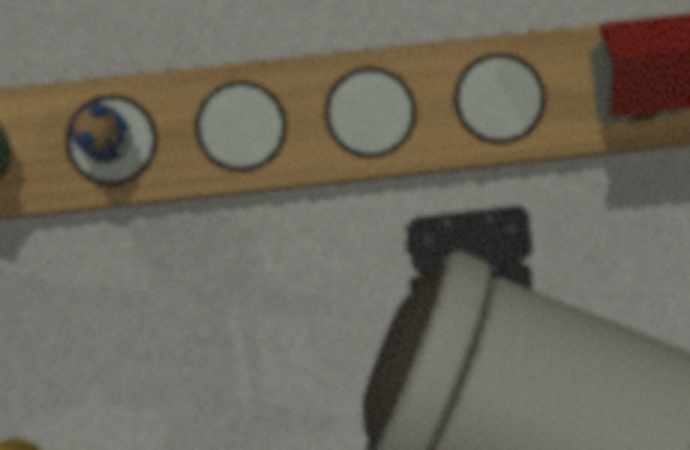

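Emit:
drive_tool(rows="-0.04 0.05 -0.1 0.006 -0.5;-0.03 0.25 -0.08 0 -0.5;0 0.3 0 0 -0.5;0 0.3 0.02 0 -0.5;0 0.2 0.02 0 -0.5;0 0.1 0 0 -0.5")

```text
clock: 9.5
tool_pos: [0.4388, -0.0596, 0.0205]
ee_rot: [-1.576, -0.093, 0.07]
force: [-0.5, -0.0, 1.0]
gripper_width: 0.753
```

```bash
python3 go.py 0.4307 -0.0698 0.012; cat > ov.py <<'E'
import sys
from cell import read_camera
from h import *
# ov.py tag  (name x y z0)*
a=sys.argv[2:]
for l in("top","side"):
    c=read_camera(l); im=cv2.resize(np.ascontiguousarray(c["pixels"][:,:,::-1]),None,fx=4,fy=4,interpolation=cv2.INTER_CUBIC)
    P=[]
    for i in range(0,len(a),4):
        n,x,y,z=a[i],*map(float,a[i+1:i+4])
        p=proj(c,pts(n,x,y,z)); P.append(p); h=cv2.convexHull(p.astype(np.float32))[:,0]
        cv2.polylines(im,[np.round((h+.5)*4-.5).astype(int)],True,(255,0,255),1)
    P=np.vstack(P); lo=np.maximum((P.min(0)-12)*4,0).astype(int); hi=((P.max(0)+12)*4).astype(int)
    o=im[lo[1]:hi[1],lo[0]:hi[0]]; f=min(1,790/o.shape[1],590/o.shape[0]); cv2.imwrite(f"pics/{sys.argv[1]}_{l}.png",cv2.resize(o,None,fx=f,fy=f))
E
python3 ov.py d blue .6065 .179 .016; cd pics; python3 -c "
import cv2,numpy as np
a=cv2.imread('d_top.png');b=cv2.imread('d_side.png');h=max(a.shape[0],b.shape[0])
f=lambda i:cv2.copyMakeBorder(i,0,h-i.shape[0],0,4,0)
cv2.imwrite('d.png',np.hstack([f(a),f(b)]))"
```

```text
clk 9.5 tcp [ 0.4388 -0.0596  0.0205] yaw 5.93 tilt [ 0.015 -0.006 -1.   ] grip 69.2 F [-0.5 -0.   1. ]
shift total (units of 8cm) [-0.115  0.106 -0.116] turn 0.009 q [-0.41  0.07  2.12  0.    0.94 -0.51]
```

View pics/d.png

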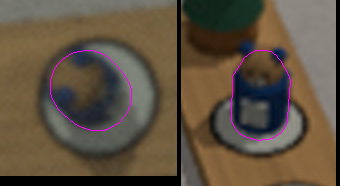

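Emit:
drive_tool(rows="-0.07 0.05 -0.08 0.008 -0.5;-0.05 0.05 -0.05 0 -0.5;0 0.02 0 0 -0.5")

```text
clock: 9.85
tool_pos: [0.432, -0.0725, 0.013]
ee_rot: [-1.578, -0.086, 0.059]
force: [0.3, -0.4, -0.3]
gripper_width: 0.749
```

```bash
python3 go.py 0.4307 -0.0698 0.012
```

```text
clk 9.85 tcp [ 0.432  -0.0725  0.013 ] yaw 5.28 tilt [ 0.018 -0.008 -1.   ] grip 68.9 F [ 0.3 -0.4 -0.3]
shift total (units of 8cm) [-0.013  0.012  0.035] turn 0.002 q [-0.44  0.07  2.14  0.    0.91 -0.54]
```

Emit:
drive_tool(rows="-0.015 0.015 0.03 0 1;-0.01 0.01 0 0 1;0 0.005 0 0 1;0 0.005 0 0 1;0 0 0 0 1;0 0 0 0 1;0 0 0 0 1")

```text
clock: 10.43
tool_pos: [0.4312, -0.0715, 0.012]
ee_rot: [-1.58, -0.088, 0.054]
force: [0.1, 0.0, 0.0]
gripper_width: 0.457
```

```bash
python3 go.py 0.6146 0.0900 0.1
```

```text
clk 10.43 tcp [ 0.4312 -0.0715  0.012 ] yaw 5.2 tilt [ 0.022 -0.009 -1.   ] grip 42.0 F [0.1 0.  0. ]
shift total (units of 8cm) [ 2.489 -1.067  1.791] turn 0.001 q [-0.44  0.07  2.15  0.    0.91 -0.53]
```

Emit:
drive_tool(rows="0 0 0 0 1;0 -0.1 0 0 1;0 -0.3 0 0 1;0 -0.4 0 0 1;0.2 -0.2 0.2 0 1;0.4 -0.05 0.3 0 1;0.4 0 0.3 0 1;0.4 0 0.3 0 1;0.4 0 0.3 0 1;0.35 0 0.2 0 1;0.2 0 0.15 0 1;0 0 0 0 1")

```text
clock: 11.43
tool_pos: [0.6118, 0.0941, 0.1091]
ee_rot: [-1.579, -0.09, 0.047]
force: [0.3, -0.3, -1.0]
gripper_width: 0.456
```

```bash
python3 go.py 0.6147 0.0883 0.029
```

```text
clk 11.43 tcp [0.6118 0.0941 0.1091] yaw 4.99 tilt [ 0.028 -0.008 -1.   ] grip 41.9 F [ 0.3 -0.3 -1. ]
shift total (units of 8cm) [ 0.003  1.002 -0.065] turn -0.001 q [-0.04  0.35  1.59 -0.01  1.18 -0.12]
```

Emit:
drive_tool(rows="0 0.25 -0.03 0 1;0 0.3 -0.03 0 1;0 0.2 0 0 1;0 0.1 0 0 1;0 0.03 0 0 1")

```text
clock: 11.85
tool_pos: [0.6155, 0.0885, 0.0405]
ee_rot: [-1.58, -0.096, 0.046]
force: [-0.3, -0.4, -0.5]
gripper_width: 0.453
```

```bash
python3 go.py 0.6147 0.0883 0.0285
```

```text
clk 11.85 tcp [0.6155 0.0885 0.0405] yaw 5.17 tilt [ 0.032 -0.009 -0.999] grip 41.7 F [-0.3 -0.4 -0.5]
shift total (units of 8cm) [-0.015  0.15   0.   ] turn 0.001 q [-0.05  0.44  1.62 -0.01  1.05 -0.13]
```

Emit:
drive_tool(rows="-0.015 0.06 0 0 1;-0.01 0.07 0 0 1;-0.01 0.04 0 0 1;-0.01 0.02 0 0 1")

```text
clock: 12.18
tool_pos: [0.6133, 0.0871, 0.0278]
ee_rot: [-1.58, -0.097, 0.043]
force: [-2.9, 0.4, 11.6]
gripper_width: 0.454
```

```bash
python3 go.py 0.6147 0.0883 0.0285
```

```text
clk 12.18 tcp [0.6133 0.0871 0.0278] yaw 5.11 tilt [ 0.035 -0.009 -0.999] grip 41.7 F [-2.9  0.4 11.6]
shift total (units of 8cm) [ 0.019 -0.008  0.013] turn 0.0 q [-0.05  0.45  1.63 -0.01  1.02 -0.13]
```

Emit:
drive_tool(rows="0.018 -0.015 0.015 0 1;0 0 0 0 -0.5;0 0 0 0 -0.5;0 0 0 0 -0.5;0 0 0 0 -0.5;0 -0.2 0 0 -0.5;0 -0.3 0 0 -0.5;0 -0.4 0 0 -0.5;0 -0.4 0 0 -0.5;0 -0.3 0 0 -0.5;0 -0.1 0 0 -0.5")

```text
clock: 13.1
tool_pos: [0.6072, 0.0895, 0.168]
ee_rot: [-1.58, -0.093, 0.047]
force: [-0.8, -0.4, 0.5]
gripper_width: 0.749
```

```bash
python3 go.py 0.378 0.2485 0.17; python3 ov.py e green .6146 .0900 .016 blue .6065 .179 .016
```

```text
clk 13.1 tcp [0.6072 0.0895 0.168 ] yaw 5.1 tilt [ 0.029 -0.009 -1.   ] grip 69.0 F [-0.8 -0.4  0.5]
shift total (units of 8cm) [-2.675 -0.127  2.233] turn 0.0 q [-0.05  0.27  1.56 -0.01  1.28 -0.13]
```

View pics/e_side.png

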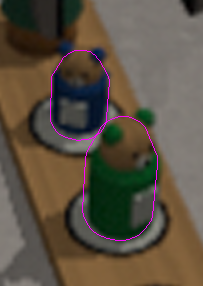

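Emit:
drive_tool(rows="-0.3 0 0.2 0 -0.7;-0.4 0 0.33 0 -0.7;-0.4 0 0.33 0 -0.7;-0.4 0 0.33 0 -0.7;-0.4 0 0.33 0 -0.7;-0.4 0 0.33 0 -0.7;-0.3 0 0.25 0 -0.7;-0.1 0 0.1 0 -0.7;0 0 0 0 -0.7")

```text
clock: 13.95
tool_pos: [0.3612, 0.2432, 0.1369]
ee_rot: [-1.586, -0.063, 0.068]
force: [-0.3, -0.5, 0.1]
gripper_width: 0.846
```

```bash
python3 go.py 0.378 0.2485 0.028
```

```text
clk 13.95 tcp [0.3612 0.2432 0.1369] yaw 4.78 tilt [-0.003 -0.016 -1.   ] grip 77.8 F [-0.3 -0.5  0.1]
shift total (units of 8cm) [0.22 1.36 0.07] turn -0.004 q [ 0.32 -0.13  2.05 -0.02  1.23  0.25]
```

Emit:
drive_tool(rows="0.15 0 0.05 0 -0.7;0.06 0.05 0.02 0 -0.7;0 0.15 0 0 -0.7")

```text
clock: 14.2
tool_pos: [0.3769, 0.2494, 0.1174]
ee_rot: [-1.587, -0.063, 0.072]
force: [0.4, 0.1, -0.2]
gripper_width: 0.849
```

```bash
python3 go.py 0.378 0.2485 0.028
```

```text
clk 14.2 tcp [0.3769 0.2494 0.1174] yaw 4.91 tilt [-0.005 -0.018 -1.   ] grip 78.1 F [ 0.4  0.1 -0.2]
shift total (units of 8cm) [0.02  1.117 0.006] turn -0.002 q [ 0.33 -0.05  2.02 -0.02  1.19  0.25]
```

Emit:
drive_tool(rows="0 0.25 0.01 0 -0.7;0 0.3 0.02 0 -0.7;-0.02 0.25 0.02 0 -0.7;-0.01 0.15 0 0 -0.7;0 0.05 0 0 -0.7")

```text
clock: 14.62
tool_pos: [0.3745, 0.2473, 0.0273]
ee_rot: [-1.591, -0.053, 0.074]
force: [0.0, 0.1, -0.2]
gripper_width: 0.85
```

```bash
python3 go.py 0.378 0.2485 0.026
```

```text
clk 14.62 tcp [0.3745 0.2473 0.0273] yaw 4.61 tilt [-0.013 -0.021 -1.   ] grip 78.2 F [ 0.   0.1 -0.2]
shift total (units of 8cm) [0.045 0.015 0.012] turn -0.005 q [ 0.33  0.1   2.07 -0.02  0.99  0.26]
```

Emit:
drive_tool(rows="0.04 0.01 0.015 0 1;0 0 0 -0.005 1;0 0 0 0 1;0 0 0 0 1;0 0 0 0 1;0 0 0 0 1;0 0 0 0 1;0 0 0 0 1")

```text
clock: 15.28
tool_pos: [0.38, 0.2474, 0.0265]
ee_rot: [-1.591, -0.058, 0.079]
force: [-0.3, -0.8, -1.3]
gripper_width: 0.515
```

```bash
python3 go.py 0.6226 0.0002 0.18
```

```text
clk 15.28 tcp [0.38   0.2474 0.0265] yaw 4.96 tilt [-0.012 -0.022 -1.   ] grip 47.3 F [-0.3 -0.8 -1.3]
shift total (units of 8cm) [ 2.727 -1.889 -3.38 ] turn -0.002 q [ 0.32  0.11  2.06 -0.02  0.99  0.25]
```

Emit:
drive_tool(rows="0 0 0 0 1;0 -0.15 0 0 1;0 -0.3 0 0 1;0 -0.4 0 0 1;0 -0.4 0 0 1;0 -0.35 -0.1 0 1;0 -0.15 -0.3 0 1;0.1 -0.03 -0.45 0 1;0.15 -0.02 -0.45 0 1;0.2 0 -0.45 0 1;0.25 0 -0.45 0 1;0.3 0 -0.4 0 1")

```text
clock: 16.28
tool_pos: [0.4782, 0.0487, 0.1822]
ee_rot: [-1.591, -0.071, 0.089]
force: [-0.4, 0.6, -0.5]
gripper_width: 0.518
```

```bash
python3 go.py 0.6225 -0.001 0.16
```

```text
clk 16.28 tcp [0.4782 0.0487 0.1822] yaw 5.78 tilt [-0.01  -0.022 -1.   ] grip 47.6 F [-0.4  0.6 -0.5]
shift total (units of 8cm) [ 1.736  0.273 -0.794] turn 0.008 q [-0.13 -0.05  1.88 -0.02  1.32 -0.23]
```

Emit:
drive_tool(rows="0.35 0.03 -0.2 0.007 1;0.4 0.03 -0.2 0 1;0.4 0.05 -0.15 0 1;0.35 0.05 -0.12 0 1;0.18 0.05 -0.05 0 1;0 0 0 0 1")

```text
clock: 16.78
tool_pos: [0.6265, -0.0087, 0.1642]
ee_rot: [-1.594, -0.056, 0.068]
force: [0.9, 0.5, -1.4]
gripper_width: 0.519
```

```bash
python3 go.py 0.6225 -0.001 0.0435
```

```text
clk 16.78 tcp [ 0.6265 -0.0087  0.1642] yaw 4.51 tilt [-0.007 -0.025 -1.   ] grip 47.7 F [ 0.9  0.5 -1.4]
shift total (units of 8cm) [-0.03   1.506  0.136] turn -0.007 q [-0.19  0.33  1.49 -0.03  1.32 -0.27]
```

Emit:
drive_tool(rows="-0.02 0.2 0.09 -0.006 1;-0.02 0.3 0.05 0 1;-0.01 0.3 0 0 1;0 0.3 0 0 1;0 0.2 0.02 0 1;0 0.1 0 0 1")

```text
clock: 17.28
tool_pos: [0.6201, 0.0023, 0.0516]
ee_rot: [-1.595, -0.068, 0.074]
force: [-0.2, 0.2, -0.7]
gripper_width: 0.52
```

```bash
python3 go.py 0.6225 -0.001 0.0435
```

```text
clk 17.28 tcp [0.6201 0.0023 0.0516] yaw 5.15 tilt [-0.002 -0.025 -1.   ] grip 47.8 F [-0.2  0.2 -0.7]
shift total (units of 8cm) [ 0.026  0.102 -0.041] turn 0.001 q [-0.18  0.44  1.59 -0.03  1.11 -0.25]
```

Emit:
drive_tool(rows="0.02 0.04 -0.04 0 1;0.005 0.04 -0.005 0 1;0 0.015 0 0 1")

```text
clock: 17.53
tool_pos: [0.6201, -0.0006, 0.0428]
ee_rot: [-1.594, -0.066, 0.078]
force: [-0.7, -0.5, -1.2]
gripper_width: 0.514
```

```bash
python3 go.py 0.6225 -0.001 0.0435
```

```text
clk 17.53 tcp [ 6.201e-01 -6.000e-04  4.280e-02] yaw 5.22 tilt [-0.006 -0.025 -1.   ] grip 47.3 F [-0.7 -0.5 -1.2]
shift total (units of 8cm) [ 0.03  -0.009 -0.008] turn 0.001 q [-0.18  0.46  1.59 -0.03  1.1  -0.26]
```

Emit:
drive_tool(rows="0.03 0 0 0 1;0 0 0 0 1")

```text
clock: 17.7
tool_pos: [0.6238, -0.0007, 0.0447]
ee_rot: [-1.595, -0.068, 0.075]
force: [0.6, -0.5, -0.8]
gripper_width: 0.519
```

```bash
python3 go.py 0.6225 -0.001 0.0435
```

```text
clk 17.7 tcp [ 0.6238 -0.0007  0.0447] yaw 5.2 tilt [-0.003 -0.025 -1.   ] grip 47.7 F [ 0.6 -0.5 -0.8]
shift total (units of 8cm) [-0.016  0.015 -0.002] turn 0.001 q [-0.18  0.46  1.58 -0.03  1.1  -0.26]
```

Emit:
drive_tool(rows="-0.02 0.03 0 0 1;-0.01 0.015 0 0 1")

```text
clock: 17.87
tool_pos: [0.6232, -0.0014, 0.0432]
ee_rot: [-1.596, -0.071, 0.072]
force: [-0.6, 0.5, -0.7]
gripper_width: 0.52
```

```bash
python3 go.py 0.6225 -0.001 0.0435
```

```text
clk 17.87 tcp [ 0.6232 -0.0014  0.0432] yaw 5.21 tilt [ 0.001 -0.026 -1.   ] grip 47.8 F [-0.6  0.5 -0.7]
shift total (units of 8cm) [-0.009 -0.004  0.006] turn 0.001 q [-0.18  0.46  1.58 -0.03  1.09 -0.26]
```

Emit:
drive_tool(rows="-0.01 0.01 0.005 0 1;0 0 0 0 -0.7;0 0 0 0 -0.7;0 0 0 0 -0.7;0 0 0 0 -0.7;0 -0.2 0 0 -0.7;0 -0.3 0 0 -0.7;0 -0.4 0 0 -0.7;0 -0.4 0 0 -0.7;0 -0.3 0 0 -0.7;0 -0.2 0 0 -0.7;0 0 0 0 -0.7")

```text
clock: 18.87
tool_pos: [0.6212, 0.0029, 0.1922]
ee_rot: [-1.595, -0.07, 0.074]
force: [0.1, -0.5, 0.8]
gripper_width: 0.847
```

```bash
python3 go.py 0.401 -0.2463 0.18; python3 ov.py f yellow .6226 .0002 .016 green .6146 .0900 .016 blue .6065 .179 .016
```

```text
clk 18.87 tcp [0.6212 0.0029 0.1922] yaw 5.2 tilt [-0.001 -0.026 -1.   ] grip 77.9 F [ 0.1 -0.5  0.8]
shift total (units of 8cm) [-3.023  0.237 -2.848] turn 0.001 q [-0.18  0.29  1.48 -0.03  1.36 -0.26]
```

View pics/f_side.png

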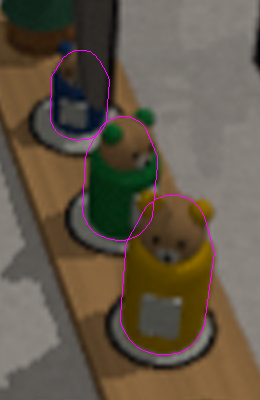

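Emit:
drive_tool(rows="-0.3 0 -0.25 0 -0.85;-0.4 -0.01 -0.35 0 -0.85;-0.4 -0.01 -0.35 0 -0.85;-0.4 -0.01 -0.35 0 -0.85;-0.4 -0.01 -0.35 0 -0.85;-0.38 -0.01 -0.35 0 -0.85;-0.3 0 -0.35 0 -0.85;-0.15 0 -0.2 0 -0.85;0 0 0 0 -0.85")

```text
clock: 19.72
tool_pos: [0.4081, -0.2163, 0.1782]
ee_rot: [-1.577, -0.049, 0.104]
force: [-0.5, 0.7, 0.2]
gripper_width: 0.926
```

```bash
python3 go.py 0.401 -0.2463 0.04
```

```text
clk 19.72 tcp [ 0.4081 -0.2163  0.1782] yaw 5.54 tilt [-0.035 -0.009 -0.999] grip 85.2 F [-0.5  0.7  0.2]
shift total (units of 8cm) [-0.064  1.733 -0.354] turn 0.005 q [-0.73 -0.09  1.92 -0.03  1.33 -0.82]
```

Emit:
drive_tool(rows="-0.02 0.05 -0.22 0.005 -0.85;0 0.15 -0.12 0 -0.85;0 0.2 -0.02 0 -0.85;0 0.05 0 0 -0.85")

```text
clock: 20.05
tool_pos: [0.4059, -0.2436, 0.1358]
ee_rot: [-1.57, -0.036, 0.098]
force: [0.5, 0.5, -0.7]
gripper_width: 0.926
```

```bash
python3 go.py 0.401 -0.2463 0.04
```

```text
clk 20.05 tcp [ 0.4059 -0.2436  0.1358] yaw 4.88 tilt [-0.039 -0.002 -0.999] grip 85.2 F [ 0.5  0.5 -0.7]
shift total (units of 8cm) [-0.017  1.198 -0.03 ] turn -0.002 q [-0.78 -0.    1.93 -0.03  1.24 -0.85]
```

Emit:
drive_tool(rows="-0.01 0.25 -0.01 0 -0.85;0 0.3 0 0 -0.85;-0.01 0.25 0 0 -0.85;-0.01 0.2 0 0 -0.85;0 0.08 0 0 -0.85")

```text
clock: 20.47
tool_pos: [0.4002, -0.2385, 0.0423]
ee_rot: [-1.563, -0.035, 0.103]
force: [-0.3, 0.9, 0.4]
gripper_width: 0.925
```

```bash
python3 go.py 0.401 -0.2463 0.042
```

```text
clk 20.47 tcp [ 0.4002 -0.2385  0.0423] yaw 5.08 tilt [-0.044  0.004 -0.999] grip 85.1 F [-0.3  0.9  0.4]
shift total (units of 8cm) [ 0.001  0.003 -0.098] turn -0.0 q [-0.78  0.13  2.   -0.03  1.04 -0.85]
```

Emit:
drive_tool(rows="0 0 -0.08 0 -0.85;0 0 -0.02 0 -0.85")

```text
clock: 20.63
tool_pos: [0.3999, -0.2437, 0.0399]
ee_rot: [-1.558, -0.034, 0.108]
force: [0.3, 0.5, 0.1]
gripper_width: 0.93
```

```bash
python3 go.py 0.401 -0.2463 0.042
```

```text
clk 20.63 tcp [ 0.3999 -0.2437  0.0399] yaw 5.21 tilt [-0.048  0.009 -0.999] grip 85.6 F [0.3 0.5 0.1]
shift total (units of 8cm) [ 0.009 -0.028 -0.033] turn 0.001 q [-0.79  0.14  1.99 -0.03  1.05 -0.86]
```

Emit:
drive_tool(rows="0.01 -0.02 -0.03 0 1;0 0 -0.01 0 1;0 0 0 0 1;0 0 0 0 1;0 0 0 0 1;0 0 0 0 1;0 0 0 0 1;0 0 0 0 1")

```text
clock: 21.3
tool_pos: [0.404, -0.2497, 0.0458]
ee_rot: [-1.564, -0.038, 0.104]
force: [0.7, 0.6, -0.8]
gripper_width: 0.574
```

```bash
python3 go.py 0.6306 -0.0895 0.2
```

```text
clk 21.3 tcp [ 0.404  -0.2497  0.0458] yaw 5.19 tilt [-0.043  0.004 -0.999] grip 52.8 F [ 0.7  0.6 -0.8]
shift total (units of 8cm) [ 2.918 -2.038  1.754] turn 0.001 q [-0.79  0.14  1.98 -0.03  1.05 -0.86]
```

Emit:
drive_tool(rows="0 0 0 0 1;0 -0.15 0 0 1;0 -0.3 0 0 1;0 -0.4 0 0 1;0 -0.4 0 0 1;0.1 -0.3 0.1 0 1;0.2 -0.15 0.3 0 1;0.3 -0.02 0.3 0 1;0.4 0 0.3 0 1;0.4 0 0.25 0 1;0.4 0 0.2 0 1;0.35 0 0.15 0 1;0.2 0 0.1 0 1;0 0 0 0 1")

```text
clock: 22.47
tool_pos: [0.5907, -0.0885, 0.1803]
ee_rot: [-1.558, -0.033, 0.101]
force: [0.3, 0.5, -1.8]
gripper_width: 0.578
```

```bash
python3 go.py 0.6309 -0.0929 0.065; python3 look.py g
```

```text
clk 22.47 tcp [ 0.5907 -0.0885  0.1803] yaw 4.93 tilt [-0.044  0.009 -0.999] grip 53.2 F [ 0.3  0.5 -1.8]
shift total (units of 8cm) [ 0.558  1.417 -0.117] turn -0.002 q [-0.35  0.28  1.53 -0.01  1.38 -0.43]
```

View pics/g_s.png

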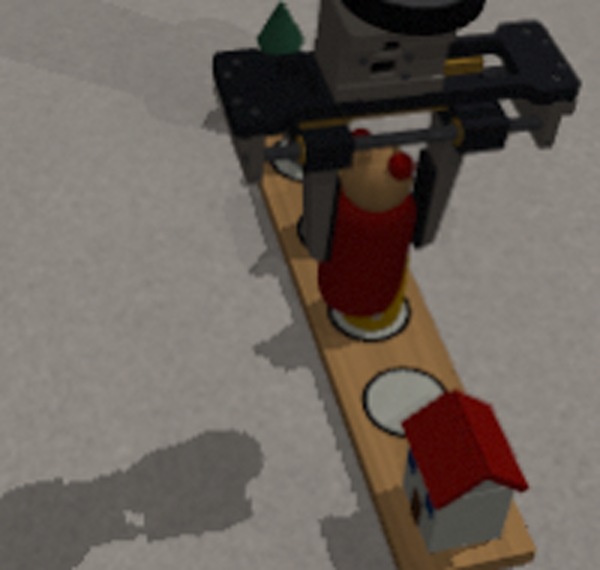

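Emit:
drive_tool(rows="0.25 0 -0.06 -0.002 1;0.22 0.05 -0.04 0 1;0.1 0.1 0 0 1;0.03 0.2 0 0 1;0 0.3 0 0 1;0 0.3 0 0 1;0 0.15 0 0 1;0 0.05 0 0 1")

```text
clock: 23.23
tool_pos: [0.627, -0.1001, 0.0824]
ee_rot: [-1.561, -0.023, 0.101]
force: [0.2, -0.6, -0.6]
gripper_width: 0.579
```

```bash
python3 go.py 0.633 -0.0929 0.063
```

```text
clk 23.23 tcp [ 0.627  -0.1001  0.0824] yaw 4.56 tilt [-0.05   0.007 -0.999] grip 53.3 F [ 0.2 -0.6 -0.6]
shift total (units of 8cm) [0.094 0.239 0.082] turn -0.006 q [-0.34  0.47  1.48 -0.01  1.24 -0.42]
```

Emit:
drive_tool(rows="0.06 0.03 0.06 -0.005 1;0.04 0.05 0.03 0 1;0.02 0.06 0 0 1;0 0.03 0 0 1")

```text
clock: 23.57
tool_pos: [0.6356, -0.0924, 0.069]
ee_rot: [-1.561, -0.03, 0.106]
force: [-0.2, 0.2, -2.0]
gripper_width: 0.574
```

```bash
python3 go.py 0.633 -0.0929 0.063; python3 ov.py h red .6306 -.0895 .018
```

```text
clk 23.57 tcp [ 0.6356 -0.0924  0.069 ] yaw 4.97 tilt [-0.049  0.007 -0.999] grip 52.8 F [-0.2  0.2 -2. ]
shift total (units of 8cm) [-0.03   0.077 -0.004] turn -0.001 q [-0.33  0.51  1.46 -0.01  1.22 -0.41]
```

View pics/h_side.png

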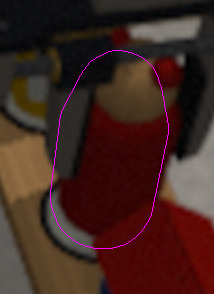

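View pics/h_top.png

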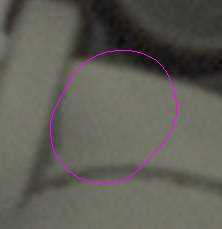

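Emit:
drive_tool(rows="-0.025 0.04 0 0 1;-0.01 0.03 0 0 1;0 0.01 0 0 1")

```text
clock: 23.92
tool_pos: [0.6333, -0.0931, 0.0642]
ee_rot: [-1.562, -0.032, 0.104]
force: [-0.8, -0.2, -1.6]
gripper_width: 0.574
```

```bash
python3 go.py 0.633 -0.0929 0.0625; python3 ov.py i red .6306 -.0895 .016
```

```text
clk 23.92 tcp [ 0.6333 -0.0931  0.0642] yaw 4.98 tilt [-0.046  0.006 -0.999] grip 52.8 F [-0.8 -0.2 -1.6]
shift total (units of 8cm) [-0.003  0.021  0.002] turn -0.001 q [-0.33  0.5   1.47 -0.01  1.21 -0.41]
```

View pics/i_side.png

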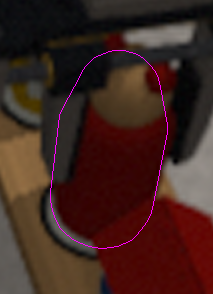

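Emit:
drive_tool(rows="0 0.02 0 0 1;0 0.015 0 0 1")

```text
clock: 24.18
tool_pos: [0.6335, -0.0932, 0.0617]
ee_rot: [-1.562, -0.032, 0.103]
force: [-0.4, 0.4, -1.8]
gripper_width: 0.576
```

```bash
python3 go.py 0.633 -0.0929 0.0625
```

```text
clk 24.18 tcp [ 0.6335 -0.0932  0.0617] yaw 4.97 tilt [-0.046  0.005 -0.999] grip 53.0 F [-0.4  0.4 -1.8]
shift total (units of 8cm) [-0.006 -0.009  0.004] turn -0.001 q [-0.33  0.51  1.48 -0.01  1.2  -0.41]
```

Emit:
drive_tool(rows="0 0.015 0 0 1;0 0.005 0 0 1")

```text
clock: 24.35
tool_pos: [0.6337, -0.0934, 0.0616]
ee_rot: [-1.562, -0.033, 0.103]
force: [-1.4, 0.6, -0.1]
gripper_width: 0.579
```

```bash
python3 go.py 0.633 -0.0929 0.0625
```

```text
clk 24.35 tcp [ 0.6337 -0.0934  0.0616] yaw 4.97 tilt [-0.045  0.005 -0.999] grip 53.3 F [-1.4  0.6 -0.1]
shift total (units of 8cm) [-0.009 -0.011  0.007] turn -0.001 q [-0.33  0.51  1.47 -0.01  1.2  -0.41]
```

Emit:
drive_tool(rows="0 0.01 0 0 1;0 0 0 0 -0.9;0 0 0 0 -0.9;0 0 0 0 -0.9;0 0 0 0 -0.9;0 0 0 0 -0.9;0 -0.2 0 0 -0.9;0 -0.3 0 0 -0.9;0 -0.4 0 0 -0.9;0 -0.4 0 0 -0.9;0 -0.3 0 0 -0.9")

```text
clock: 25.27
tool_pos: [0.6351, -0.0926, 0.1843]
ee_rot: [-1.557, -0.021, 0.114]
force: [-0.1, -0.7, -0.4]
gripper_width: 0.95
```

```bash
python3 go.py 0.4 -0.3 0.2
```

```text
clk 25.27 tcp [ 0.6351 -0.0926  0.1843] yaw 4.97 tilt [-0.06   0.01  -0.998] grip 87.4 F [-0.1 -0.7 -0.4]
shift total (units of 8cm) [-3.158 -0.047 -2.327] turn -0.001 q [-0.33  0.4   1.37 -0.01  1.44 -0.41]
```

Retreat out of the top camera's view of the row.

Emit:
drive_tool(rows="-0.3 -0.1 -0.1 0 -0.9;-0.4 -0.05 -0.2 0 -0.9;-0.4 -0.05 -0.3 0 -0.9;-0.4 0 -0.3 0 -0.9;-0.4 0 -0.3 0 -0.9;-0.4 0 -0.3 0 -0.9;-0.3 0 -0.3 0 -0.9;-0.1 0 -0.1 0 -0.9;0 0 0 0 -0.9")

```text
clock: 26.02
tool_pos: [0.4319, -0.2704, 0.2199]
ee_rot: [-1.568, -0.04, 0.103]
force: [0.8, 0.3, 0.2]
gripper_width: 0.955
```

```bash
python3 go.py 0.4 -0.3 0.2; python3 ov.py j red .6306 -.0895 .016 yellow .6226 .0002 .016 green .6146 .0900 .016 blue .6065 .179 .016; python3 - <<'E'
from cell import read_camera
from h import *
ct,cs=read_camera("top"),read_camera("side")
for n,x,y in(("red",.6306,-.0895),("yellow",.6226,.0002),("green",.6146,.09),("blue",.6065,.179)):
    c=ct; p=proj(c,[[x,y,.016+B[n][2]]]); print(n,p.round(1))
E
```

```text
clk 26.02 tcp [ 0.4319 -0.2704  0.2199] yaw 5.24 tilt [-0.04  -0.    -0.999] grip 87.8 F [0.8 0.3 0.2]
shift total (units of 8cm) [-0.42   0.265 -0.333] turn 0.002 q [-0.78  0.01  1.74 -0.03  1.42 -0.87]
red [[354.7 139.9]]
yellow [[304.5 147.4]]
green [[256.6 154.5]]
blue [[211.5 161.3]]
```

View pics/j_side.png

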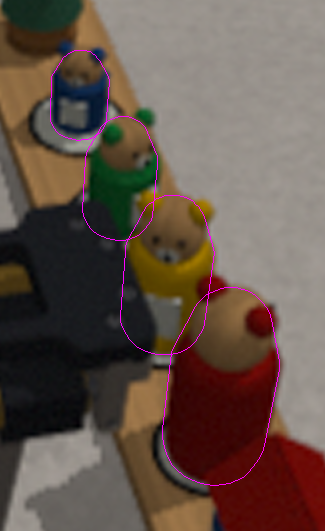

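View pics/j_top.png

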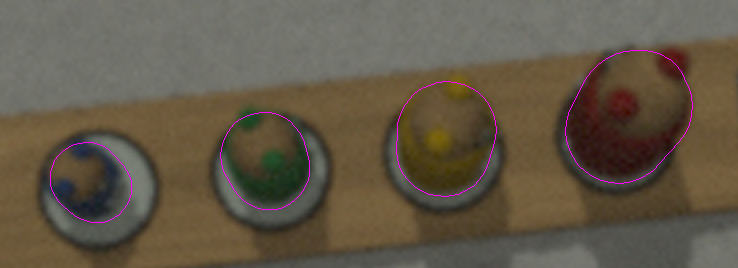

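```bash
python3 - <<'E'
from cell import read_camera, sign_off, state
import cv2,numpy as np
c=read_camera("top")["pixels"][:,:,::-1].astype(int); o=cv2.imread("pics/top0.png").astype(int)
for n,b in dict(tree=(150,150,190,190),house=(376,118,425,172)).items():
    print(n,np.abs(c-o)[b[1]:b[3],b[0]:b[2]].mean().round(2))
print("noise",np.abs(c-o)[20:110,200:450].mean().round(2), state()["force"].round(1))
print(sign_off())
E
```

```text
tree 2.76
house 2.97
noise 1.72 [0.1 0.8 0.8]
the job is handed in; nothing more can be done
None
```

All four bears stand upright on the marks in height order: red next to the house, then yellow, green, and blue next to the tree. I handed the job in at about 26 s with the gripper open and clear of everything.

- **Placement:** In the last pictures the model outlines drawn at the mark centres matched each bear to roughly 1–2 mm. The arm partly hid yellow and green in the side view. The top view shows all four clearly.
- **House and tree:** They look unmoved. The picture difference from the start was 2.8–3.0 grey levels there against 1.7 on bare background. I put that small excess down to edges and changed shadows, but did not check it further.
- **Tool tilt:** The tool drifted up to about 3° off vertical, which the drive cannot correct. Red was therefore held tilted by about 2.6° and settled upright when let go.
- **Contact force:** The largest I read between moves was about 12 N, when green touched down.

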